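Load the free curing box and wind its timer

TASK

Of the two curing boxes, the one with a watch already in its tray is in use: leave that box, its watch and its key alone. Take the suction lifter out of the other box's tray and put it in the steel dish, and lay every loose watch from the bench flat in that tray, one to a bay; then, once it is loaded, wind that box's timer key clockwise all the way up to its stop. Leave the other things on the bench where they are.

Things in the scene. Friction and masses are not known exactly. Their poses are not given: they have to be found in the camera images.
- watch1: loose smartwatch without strap, metal case with dark glass, 45 mm (its x) x 38 mm (its y) x 15 mm thick, 50 g, lying flat on the bench; origin at its middle, 7.5 mm above its underside (19.5 mm above the bench when it lies flat in a bay). Two to four of these are present; an absent one has no pose
- watch2: loose smartwatch without strap, metal case with dark glass, 45 mm (its x) x 38 mm (its y) x 15 mm thick, 50 g, lying flat on the bench; origin at its middle, 7.5 mm above its underside (19.5 mm above the bench when it lies flat in a bay). Two to four of these are present; an absent one has no pose
- watch3: loose smartwatch without strap, metal case with dark glass, 45 mm (its x) x 38 mm (its y) x 15 mm thick, 50 g, lying flat on the bench; origin at its middle, 7.5 mm above its underside (19.5 mm above the bench when it lies flat in a bay). Two to four of these are present; an absent one has no pose
- watch4: loose smartwatch without strap, metal case with dark glass, 45 mm (its x) x 38 mm (its y) x 15 mm thick, 50 g, lying flat on the bench; origin at its middle, 7.5 mm above its underside (19.5 mm above the bench when it lies flat in a bay). Two to four of these are present; an absent one has no pose
- tray_watch: a watch of the same kind that is already curing: it lies in a bay of one of the two curing boxes and marks that box as in use; origin at its middle
- lifter: suction lifter left in a bay of the other, free curing box: black rubber cup 44 mm across and 9 mm high, on it a neck and an upright grip bar 34 mm long (its x) x 13 mm thick (its y), from 18 to 40 mm above its underside; 40 g; origin at the centre of its underside
- dish: low open steel dish 110 mm (its x) x 120 mm (its y), 18 mm high, walls and floor 4-5 mm thick; does not move; origin at the centre of its underside
- box_a: one of two like curing boxes, fixed. Tray 148 x 148 mm, floor 12 mm above the bench; ridges 4 mm thick and 4 mm high part it into 2 x 2 bays of 66 x 66 mm, centres at +-35 mm in x and y from the tray centre. Behind it (+x) the timer housing, 80 x 80 x 45 mm, key axis at x = 118 mm, then an indicator dial, 30 mm high, to x = 200 mm. Origin: tray centre at bench level; x points from tray to housing
- key_a (a joint): angle of that box's winding key, 0 run down to 9.0 rad (about 1.4 turns) at the stop, grows as it is turned clockwise seen from above. The wing lies along the box's x at 0. Ratchet: it stays where it is let go. It takes 0.07 N m plus 0.006 N m per rad of mainspring
- key_a_wing (a point): middle of the key's upright brass wing, on the axis, 76.5 mm above the bench; turns with the key; the wing is 36 mm long (its x), 9 mm thick (its y), from 60 to 88 mm above the bench; below it a steel disc 48 mm across with its top 51.5 mm above the bench
- key_a_pointer (a point): tip of the black pointer on the key's disc, 29 mm from the axis in the wing's +x
- needle_a_tip (a point): tip of the small black needle on the white indicator dial behind the key (box x = 180 mm, 33 mm above the bench), 14 mm from the dial's centre; it turns half as far as the key, clockwise from the box's +x, and when the key is at its stop (4.5 rad of needle) it stands just short of the dial's small steel post
- box_b: one of two like curing boxes, fixed. Tray 148 x 148 mm, floor 12 mm above the bench; ridges 4 mm thick and 4 mm high part it into 2 x 2 bays of 66 x 66 mm, centres at +-35 mm in x and y from the tray centre. Behind it (+x) the timer housing, 80 x 80 x 45 mm, key axis at x = 118 mm, then an indicator dial, 30 mm high, to x = 200 mm. Origin: tray centre at bench level; x points from tray to housing
- key_b (a joint): angle of that box's winding key, 0 run down to 9.0 rad (about 1.4 turns) at the stop, grows as it is turned clockwise seen from above. The wing lies along the box's x at 0. Ratchet: it stays where it is let go. It takes 0.07 N m plus 0.006 N m per rad of mainspring
- key_b_wing (a point): middle of the key's upright brass wing, on the axis, 76.5 mm above the bench; turns with the key; the wing is 36 mm long (its x), 9 mm thick (its y), from 60 to 88 mm above the bench; below it a steel disc 48 mm across with its top 51.5 mm above the bench
- key_b_pointer (a point): tip of the black pointer on the key's disc, 29 mm from the axis in the wing's +x
- needle_b_tip (a point): tip of the small black needle on the white indicator dial behind the key (box x = 180 mm, 33 mm above the bench), 14 mm from the dial's centre; it turns half as far as the key, clockwise from the box's +x, and when the key is at its stop (4.5 rad of needle) it stands just short of the dial's small steel post
- driver: bystander: a screwdriver with a metal handle, 130 mm long, lying between the watches
- cleaner: bystander: a small clear bottle with a black cap, 38 mm across, 80 mm tall, standing
- tape: bystander: a roll of yellow tape lying flat, 64 mm across, 18 mm tall
Mind the look-alikes: they are no part of the job. Leave any red look-alike of the tray_watch alone. Leave any green look-alike of the watch4 alone.

How it is judged:
On the way, in this order (a step that is already met when the one before it is completed fails the run):
1. the lifter is in the dish and every loose watch lies flat in a bay of the free box (((horizontal distance between tray_watch and box_b below 0.1 m and (x of watch1 in the frame of box_a between -0.06 and 0.06 m and y of watch1 in the frame of box_a between -0.06 and 0.06 m and angle between the z axis of watch1 and the z axis of box_a, either way round below 0.06 rad and height (world z) of watch1 below 0.021 m) and (x of watch2 in the frame of box_a between -0.06 and 0.06 m and y of watch2 in the frame of box_a between -0.06 and 0.06 m and angle between the z axis of watch2 and the z axis of box_a, either way round below 0.06 rad and height (world z) of watch2 below 0.021 m) and (x of watch3 in the frame of box_a between -0.06 and 0.06 m and y of watch3 in the frame of box_a between -0.06 and 0.06 m and angle between the z axis of watch3 and the z axis of box_a, either way round below 0.06 rad and height (world z) of watch3 below 0.021 m) and (x of watch4 in the frame of box_a between -0.06 and 0.06 m and y of watch4 in the frame of box_a between -0.06 and 0.06 m and angle between the z axis of watch4 and the z axis of box_a, either way round below 0.06 rad and height (world z) of watch4 below 0.021 m) and x of lifter in the frame of dish between -0.05 and 0.05 m and y of lifter in the frame of dish between -0.055 and 0.055 m and height (world z) of lifter below 0.03 m) or (horizontal distance between tray_watch and box_a below 0.1 m and (x of watch1 in the frame of box_b between -0.06 and 0.06 m and y of watch1 in the frame of box_b between -0.06 and 0.06 m and angle between the z axis of watch1 and the z axis of box_b, either way round below 0.06 rad and height (world z) of watch1 below 0.021 m) and (x of watch2 in the frame of box_b between -0.06 and 0.06 m and y of watch2 in the frame of box_b between -0.06 and 0.06 m and angle between the z axis of watch2 and the z axis of box_b, either way round below 0.06 rad and height (world z) of watch2 below 0.021 m) and (x of watch3 in the frame of box_b between -0.06 and 0.06 m and y of watch3 in the frame of box_b between -0.06 and 0.06 m and angle between the z axis of watch3 and the z axis of box_b, either way round below 0.06 rad and height (world z) of watch3 below 0.021 m) and (x of watch4 in the frame of box_b between -0.06 and 0.06 m and y of watch4 in the frame of box_b between -0.06 and 0.06 m and angle between the z axis of watch4 and the z axis of box_b, either way round below 0.06 rad and height (world z) of watch4 below 0.021 m) and x of lifter in the frame of dish between -0.05 and 0.05 m and y of lifter in the frame of dish between -0.055 and 0.055 m and height (world z) of lifter below 0.03 m))), for 0.2 s.
2. the free box's key is fully wound (((horizontal distance between tray_watch and box_b below 0.1 m and value of joint key_a above 8.5 rad) or (horizontal distance between tray_watch and box_a below 0.1 m and value of joint key_b above 8.5 rad))), for 0.2 s.
At the end, for the whole second after the job is handed in: Every loose watch lies flat (within 0.06 rad, its centre under 21 mm above the bench) in a bay of the box that held no watch at the start, the lifter rests in the dish, that box's key is within 0.5 rad of its stop (over 8.5 rad), and all is at rest (((horizontal distance between tray_watch and box_b below 0.1 m and (x of watch1 in the frame of box_a between -0.06 and 0.06 m and y of watch1 in the frame of box_a between -0.06 and 0.06 m and angle between the z axis of watch1 and the z axis of box_a, either way round below 0.06 rad and height (world z) of watch1 below 0.021 m) and (x of watch2 in the frame of box_a between -0.06 and 0.06 m and y of watch2 in the frame of box_a between -0.06 and 0.06 m and angle between the z axis of watch2 and the z axis of box_a, either way round below 0.06 rad and height (world z) of watch2 below 0.021 m) and (x of watch3 in the frame of box_a between -0.06 and 0.06 m and y of watch3 in the frame of box_a between -0.06 and 0.06 m and angle between the z axis of watch3 and the z axis of box_a, either way round below 0.06 rad and height (world z) of watch3 below 0.021 m) and (x of watch4 in the frame of box_a between -0.06 and 0.06 m and y of watch4 in the frame of box_a between -0.06 and 0.06 m and angle between the z axis of watch4 and the z axis of box_a, either way round below 0.06 rad and height (world z) of watch4 below 0.021 m) and value of joint key_a above 8.5 rad) or (horizontal distance between tray_watch and box_a below 0.1 m and (x of watch1 in the frame of box_b between -0.06 and 0.06 m and y of watch1 in the frame of box_b between -0.06 and 0.06 m and angle between the z axis of watch1 and the z axis of box_b, either way round below 0.06 rad and height (world z) of watch1 below 0.021 m) and (x of watch2 in the frame of box_b between -0.06 and 0.06 m and y of watch2 in the frame of box_b between -0.06 and 0.06 m and angle between the z axis of watch2 and the z axis of box_b, either way round below 0.06 rad and height (world z) of watch2 below 0.021 m) and (x of watch3 in the frame of box_b between -0.06 and 0.06 m and y of watch3 in the frame of box_b between -0.06 and 0.06 m and angle between the z axis of watch3 and the z axis of box_b, either way round below 0.06 rad and height (world z) of watch3 below 0.021 m) and (x of watch4 in the frame of box_b between -0.06 and 0.06 m and y of watch4 in the frame of box_b between -0.06 and 0.06 m and angle between the z axis of watch4 and the z axis of box_b, either way round below 0.06 rad and height (world z) of watch4 below 0.021 m) and value of joint key_b above 8.5 rad)) and x of lifter in the frame of dish between -0.05 and 0.05 m and y of lifter in the frame of dish between -0.055 and 0.055 m and height (world z) of lifter below 0.03 m and linear speed of each of watch1, watch2, watch3, watch4, lifter below 0.02 m/s); the robot touches nothing.
It fails at once if the watch that is already curing is disturbed (distance of tray_watch from where it was at the start of the episode above 0.012 m).
It fails at once if the key of the box in use is turned ((horizontal distance between tray_watch and box_a below 0.1 m and distance of key_a_pointer from where it was at the start of the episode above 0.008 m) or (horizontal distance between tray_watch and box_b below 0.1 m and distance of key_b_pointer from where it was at the start of the episode above 0.008 m)).
It fails at once if a bystander is pushed more than 60 mm from its place or the bottle is knocked over (distance of any of driver, cleaner, tape from where it was at the start of the episode above 0.06 m or angle between cleaner's own z axis and vertical above 0.7 rad).
Of watch1, watch2, watch3, watch4 only 2 to 4 are there at a start; the rules pass over those that are not, and their reading is None.
At some moment in a run one of watch1, watch2, watch3, watch4, lifter may be knocked a few centimetres aside while the robot is not near it.
Once in a run the grip may slacken for a moment while it holds something.
It also fails if it takes over 200 s, if anything falls off the work surface, if the arm or the gripper's body presses on something with over 40 N, if the wrist force passes 120 N, or if a joint passes its speed limit or range.

ROBOT

A 7-joint arm with a two-finger parallel gripper is mounted at the origin on the work surface. World frame = base frame: x ahead of the robot, y to its left, z up, the work surface at z = 0. Lengths are in m, angles in rad, forces in N, time in s.
With the tool pointing down it reaches from about 0.4 to 0.875 m from the base axis. Payload 19.3 kg.
Tool frame: the origin (TCP) lies at the very end of the fingers, on their centre line; the grasp point (between the pads) lies 19 mm behind it; z points along the fingers, y is the line along which they close (so a half turn about z gives the same grasp; the last joint's range is limited). The gripper opens to 85 mm and grips with 20 to 120 N. Pads are 22 mm wide; open, the fingers measure 114 mm over their backs; the gripper's body (76 mm by 85 mm) begins 54 mm behind the grasp point. The pads swing forward as they close: fully open they stand 13 mm farther back than shut.
Start: joints at [1.223, 0.521, -0.036, 1.599, 0.021, 1.021, -0.113], TCP at [0.171, -0.601, 0.231] pointing down, gripper open.
Joint ranges: [-2.91, 2.91], [-0.3, 2.13], [-1.5, 1.42], [0.17, 2.43], [-1.26, 4.41], [0.16, 1.93], [-2.52, 2.52]. Speed limits (rad/s): [1.89, 1.89, 2.39, 2.39, 3.01, 3.01, 3.01].

INTERFACE

Orientations are given as [roll, pitch, yaw] about the fixed x, y, z axes, in that order (R = Rz(yaw) Ry(pitch) Rx(roll)).
In Python, from workcell import monitor, viewer, bot gives the robot as it stands.
- The arm moves only by the tool move_arm, never from a script. Its arguments are lists of equal length, an entry for each row: "gripper": the opening, from 0 (shut) to 1 (fully open); "linear": the shift along the tool's x, y, z in cm, a list of three; "twist": the turn about the tool's z in degrees. A call has 1 to 8 rows; each row shifts and turns the commanded pose from where the row before left it, along the tool's axes as they then stand; what a row does not reach is not made up. A row lasts 1/10 s, in which the tool goes at most 50 mm and 8.59 degrees, less where a joint would pass 70% of its speed; a pose out of reach is approached as far as the arm can. A call with a gripper value outside its range is refused whole. The fingers move at their own pace and stop on an object; "squeeze" is the grip in N (left out, the last holds). Time passes only in rows, so rows that do not move let the fingers close. It gives the time, the measured TCP pose, the force, the opening and the grip force at its end, in the units of the state.
- monitor.observe(): the state, without advancing time (a new reading comes with each control period).
- viewer.grab_frame(name): name is "side" or "top" or "wrist"; returns a dict with "img" (384x512x3 uint8, red, green, blue), "K" (3x3 intrinsics, pixels), "eye" and "rotation" of the camera in the world. Camera axes: x right, y up, looking along -z (the intrinsics and any distortion apply to the point x, -y, -z); pixel columns grow to the right and rows downward; lengths in m; the calibration is good to about 2 mm. A picture is of the moment at which its call begins. There is no depth.
- bot.job_done(): hands the job in; it is judged then, once.
The state is a dict: "clock": time; "qpos": joint angles; "qd": joint speeds; "joint_efforts": joint torques, N m; "position": TCP position; "tool_rot": TCP orientation; "force": force on the tool from outside, world axes, zero at the start; "moment": the same for the moment, N m; "grip_width": finger opening in m; "finger_force": force on a finger pad.
Only numpy, scipy, OpenCV 4.12 (cv2) and the standard library are available. Lean on these libraries where they do the work, as an engineer would, in place of code of your own. Each camera call takes 0.05 s, during which the arm holds its last target. There are 200 camera calls.

## Working session

There is one attempt and no reset: what is moved stays moved. The work goes in short steps, Python scripts to look and compute and a tool call to move; the robot and the scene stay as the last step left them, time stands still between calls to the robot, and variables do not carry over. Pictures are saved under pics/ and viewed, at most 14 in all, crops included, and the job is handed in when it is done.

Besides the shell and the picture viewer there is one more tool, called after "Emit:" as name(argument=value, ...), one argument or row to a line, values as JSON. move_arm: Moves the arm, as the interface text tells. Its arguments: {"type":"object","properties":{"gripper":{"type":"array"},"linear":{"type":"array"},"twist":{"type":"array"},"squeeze":{"type":"number"}},"required":["gripper","linear","twist"]}

```bash
mkdir -p pics
cat > h.py <<'E'
import numpy as np, cv2
from workcell import monitor, viewer, bot
def grab(cam,name):
    f=viewer.grab_frame(cam); cv2.imwrite(f'pics/{name}.png',f['img'][:,:,::-1]); np.savez(f'pics/{name}.npz',**{k:f[k] for k in('img','K','eye','rotation')}); 
    return f
def load(name): return np.load(f'pics/{name}.npz')
def px2w(f,u,v,z):
    d=np.linalg.inv(f['K'])@np.array([u,v,1.]); d=np.array(f['rotation'])@np.array([d[0],-d[1],-d[2]])
    e=np.array(f['eye']); return e+d*(z-e[2])/d[2]
def w2px(f,p):
    c=np.array(f['rotation']).T@(np.array(p,float)-np.array(f['eye'])); q=np.array(f['K'])@np.array([c[0],-c[1],-c[2]]); return q[:2]/q[2]
E
python3 - <<'E'
from h import *
s=monitor.observe(); print({k:np.round(v,3).tolist() for k,v in s.items()})
for c in('top','side'):
    f=grab(c,c+'0'); print([k for k in f],f['K'],f['eye'],f['rotation'])
a=cv2.resize(cv2.imread('pics/top0.png'),(800,600),interpolation=cv2.INTER_CUBIC);cv2.imwrite('pics/top0b.png',a)
E
```

```text
{'clock': 0.0, 'qpos': [1.223, 0.522, -0.036, 1.6, 0.021, 1.021, -0.113], 'qd': [-0.0, 0.001, 0.002, -0.001, 0.001, 0.002, -0.0], 'joint_efforts': [0.002, -92.711, 1.981, -36.994, 0.018, 0.008, -0.0], 'position': [0.171, -0.601, 0.231], 'tool_rot': [-3.141, 0.0, 0.278], 'force': [0.39, -0.35, -0.452], 'moment': [0.029, -0.033, 0.023], 'finger_force': 0.0, 'grip_width': 0.085}
['img', 'K', 'eye', 'rotation'] [[453.91671155   0.         257.36625952]
 [  0.         453.91671155 189.92554482]
 [  0.           0.           1.        ]] [0.33779304 0.02790068 1.2273621 ] [ 0.21120727  0.00526412 -1.57162684]
['img', 'K', 'eye', 'rotation'] [[356.49833118   0.         259.25865316]
 [  0.         356.49833118 192.49165469]
 [  0.           0.           1.        ]] [ 0.10846199 -0.50071184  0.6870064 ] [ 0.88574227 -0.01258412 -0.70525791]
```

View pics/top0b.png

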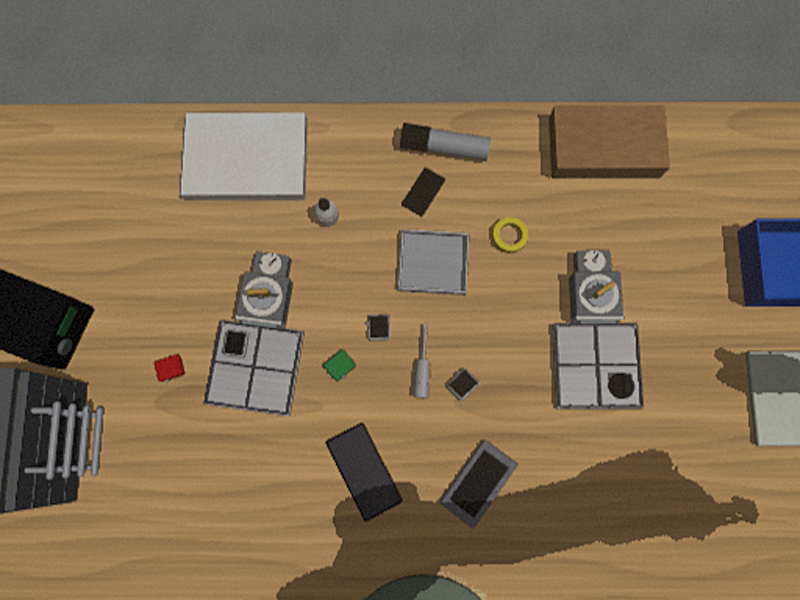

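View pics/side0.png

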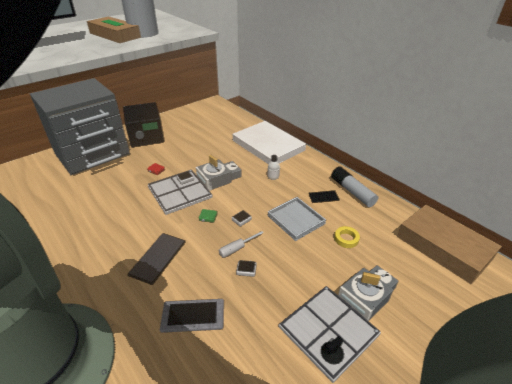

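The top view shows the left box, with a watch at (235,343), in use. The right box is free and holds the lifter at (621,385). The dish is at (433,262). The loose-watch candidates are (378,327) and (461,383), both metal cases with dark glass. Green (339,365) and red (169,368) are look-alikes, and the dark slab at (423,192) and the phones are too big. I'll confirm with a crop and measure.

```bash
sed -i '2a from scipy.spatial.transform import Rotation as R\ndef rot(f): return R.from_euler("xyz",f["rotation"]).as_matrix()' h.py; sed -i "s/np.array(f\['rotation'\])/rot(f)/g" h.py
python3 - <<'E'
from h import *
f=load('top0'); im=f['img'][:,:,::-1]
s=.64
def W(u,v,z): return np.round(px2w(f,u*s,v*s,z),4)
for n,(u,v,z) in dict(w1=(378,327,.015),w2=(461,383,.015),lift=(621,385,.04),dish=(433,263,.018),ta=(597,365,.016),bl=(601,294,.0765),cl=(325,212,.04),tape=(510,235,.018),slab=(423,192,0)).items(): print(n,W(u,v,z))
for n,(u,v,z) in dict(tl=(552,325,.016),tr=(637,323,.016),br=(641,407,.016),bl=(557,408,.016)).items(): print(n,W(u,v,z))
# crop
c=im[150:275,190:430]; c=cv2.resize(c,(800,417),interpolation=cv2.INTER_CUBIC); cv2.imwrite('pics/c1.png',c)
# dark glass blobs
for (u,v) in((378,327),(461,383)):
    u,v=int(u*s),int(v*s); g=f['img'][v-14:v+14,u-14:u+14].astype(int); m=(g.max(2)<75).astype('uint8')
    cn=max(cv2.findContours(m,0,2)[0],key=cv2.contourArea); r=cv2.minAreaRect(cn); print(r,W((r[0][0]+u-14)/s,(r[0][1]+v-14)/s,.015))
E
```

```text
w1 [0.5442 0.0759 0.015 ]
w2 [ 0.4473 -0.0661  0.015 ]
lift [ 0.4414 -0.3304  0.04  ]
dish [ 0.6578 -0.0204  0.018 ]
ta [ 0.4776 -0.2989  0.016 ]
bl [ 0.5886 -0.2961  0.0765]
cl [0.7451 0.1694 0.04  ]
tape [ 0.7089 -0.1576  0.018 ]
slab [ 0.7967 -0.0042  0.    ]
tl [ 0.547  -0.2252  0.016 ]
tr [ 0.5503 -0.3722  0.016 ]
br [ 0.4065 -0.3689  0.016 ]
bl [ 0.405  -0.2272  0.016 ]
((14.5, 13.5), (13.0, 13.0), 90.0) [0.5464 0.0771 0.015 ]
((13.975860595703125, 14.910345077514648), (11.958550453186035, 16.359960556030273), 48.36646270751953) [ 0.4452 -0.0659  0.015 ]
```

View pics/c1.png

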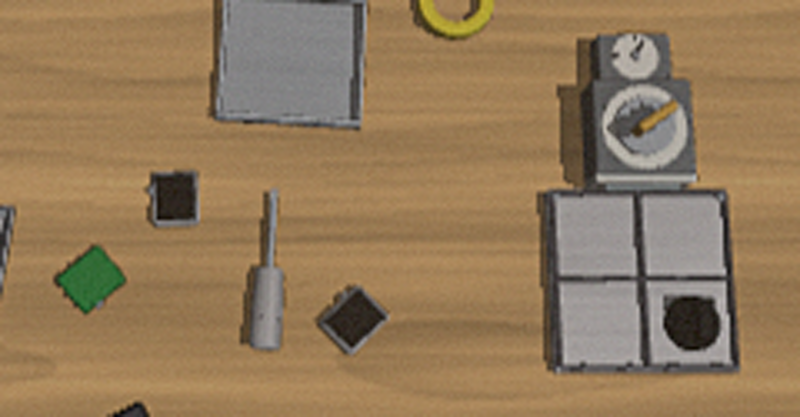

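Confirmed: only two loose watches, grey case with dark glass, at (175,198) and (352,320) in the crop. The lifter is in the lower right bay of the free box at (692,322). I'll move over it.

Emit:
move_arm(
  gripper=[1, 1, 1, 1, 1, 1, 1, 1],
  linear=[
    [3, -1.7, 0],
    [3, -1.7, 0],
    [3, -1.7, 0],
    [3, -1.7, 0],
    [3, -1.7, 0],
    [3, -1.7, 0],
    [3, -1.7, 0],
    [3, -1.7, 0],
  ],
  twist=[0, 0, 0, 0, 0, 0, 0, 0],
)

```text
clock: 0.9
position: [0.3656, -0.4032, 0.2311]
tool_rot: [-3.141, 0.0, 0.278]
force: [0.1, 0.1, 0.1]
grip_width: 0.0858
finger_force: 0.0
```

Emit:
move_arm(
  gripper=[1, 1, 1, 1, 1, 1, 1, 1],
  linear=[
    [3, -1.7, 0],
    [3, -1.7, 0],
    [2.5, -1.5, 0],
    [0, 0, 0],
    [0, 0, 0],
    [0, 0, 0],
    [0, 0, 0],
    [0, 0, 0],
  ],
  twist=[0, 0, 0, 4, 4, 4, 4, 0],
)

```text
clock: 1.7
position: [0.4331, -0.3339, 0.2311]
tool_rot: [-3.141, 0.0, -0.003]
force: [-0.3, -0.1, -0.4]
grip_width: 0.0853
finger_force: 0.0
```

Run:
```python
from h import *
f=grab('wrist','wr1'); print(f['K'],f['eye'],f['rotation'])
im=cv2.resize(f['img'][:,:,::-1],(800,600)); cv2.imwrite('pics/wr1b.png',im)
```

```text
[[300.26021632   0.         258.51965588]
 [  0.         300.26021632 189.99823797]
 [  0.           0.           1.        ]] [ 0.51205988 -0.33497981  0.37368654] [-3.15702215e-01  1.28257645e-03 -1.57329725e+00]
```

View pics/wr1b.png

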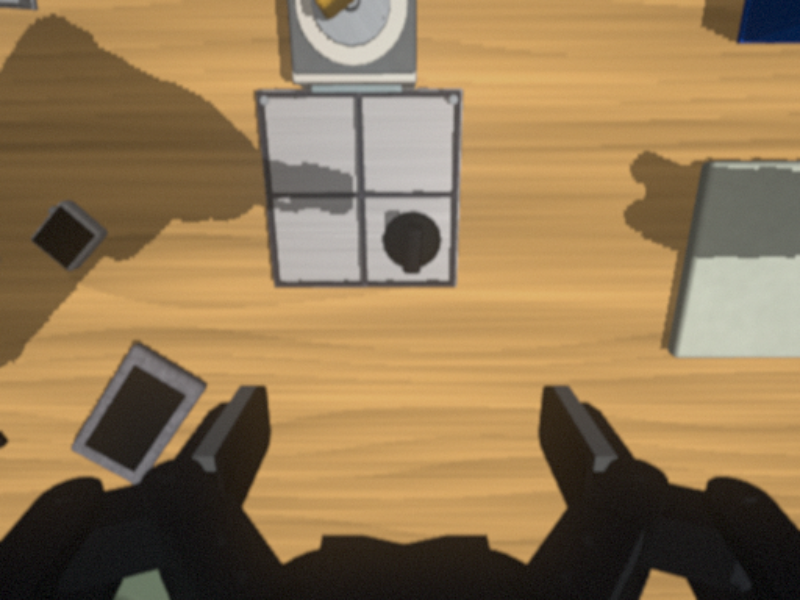

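The wrist view shows the tray, with the cup centred at about (411,239) and the bar upright along image vertical at (413,250). Next I'll measure the bar, tray corners and watch 2.

Run:
```python
from h import *
f=load('wr1'); s=.64
W=lambda u,v,z:np.round(px2w(f,u*s,v*s,z),4)
print('cup',W(411,239,.021)); print('bar top near/far',W(413,271,.052),W(413,230,.052))
for n,(u,v) in dict(tl=(257,91),tr=(460,91),br=(455,285),bl=(277,285)).items(): print(n,W(u,v,.016))
print('ridge',W(361,195,.016)); print('w2',W(67,236,.015)) 
c=f['img'][125:190,225:310,::-1]; c=cv2.convertScaleAbs(c,alpha=3); cv2.imwrite('pics/c2.png',cv2.resize(c,None,fx=7,fy=7,interpolation=cv2.INTER_CUBIC))
print(w2px(f,(.433,-.334,.231))/s)
```

```text
cup [ 0.4431 -0.3397  0.021 ]
bar top near/far [ 0.4263 -0.3408  0.052 ] [ 0.4555 -0.3407  0.052 ]
tl [ 0.5474 -0.2315  0.016 ]
tr [ 0.5471 -0.3739  0.016 ]
br [ 0.4051 -0.3749  0.016 ]
bl [ 0.4054 -0.2332  0.016 ]
ridge [ 0.4756 -0.3023  0.016 ]
w2 [ 0.4449 -0.0741  0.015 ]
[402.18235233 387.23556048]
```

View pics/c2.png

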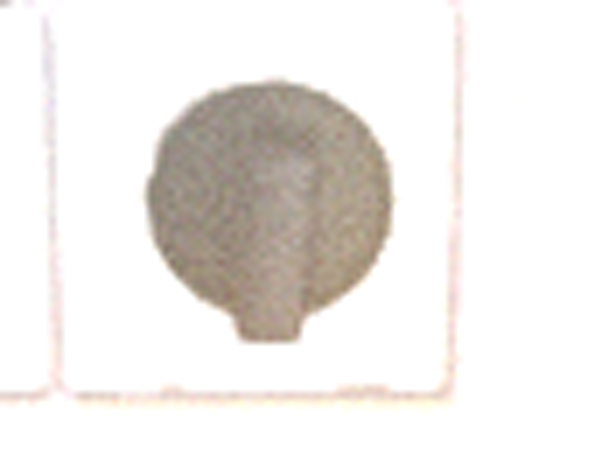

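Emit:
move_arm(
  gripper=[1, 1, 1, 1, 1, 1, 1, 1],
  linear=[
    [0.8, 0.5, 0],
    [0, 0, 3.5],
    [0, 0, 3.5],
    [0, 0, 3.5],
    [0, 0, 3.5],
    [0, 0, 3.5],
    [0, 0, 2.0],
    [0, 0, 0.9],
  ],
  twist=[3, 0, 0, 0, 0, 0, 0, 0],
)

```text
clock: 2.55
position: [0.4403, -0.3384, 0.0253]
tool_rot: [-3.14, 0.002, -0.052]
force: [0.5, 0.2, 0.1]
grip_width: 0.0855
finger_force: 0.0
```

Emit:
move_arm(
  gripper=[0, 0, 0, 0, 0, 0, 0, 0],
  linear=[
    [0, 0, 0],
    [0, 0, 0],
    [0, 0, 0],
    [0, 0, 0],
    [0, 0, 0],
    [0, 0, 0],
    [0, 0, 0],
    [0, 0, 0],
  ],
  twist=[0, 0, 0, 0, 0, 0, 0, 0],
  squeeze=50,
)

```text
clock: 3.35
position: [0.4415, -0.3393, 0.0281]
tool_rot: [3.141, -0.001, -0.054]
force: [-1.4, 1.0, 10.8]
grip_width: 0.0117
finger_force: 49.2
```

Emit:
move_arm(
  gripper=[0, 0, 0, 0, 0, 0, 0, 0],
  linear=[
    [0, 0, -2],
    [0, 0, -3],
    [0, 0, -4],
    [0, 0, -3],
    [1, -1.5, 0],
    [2, -3.3, 0],
    [2, -3.3, 0],
    [2, -3.3, 0],
  ],
  twist=[0, 0, 0, 0, 0, 0, 0, 0],
)

```text
clock: 4.15
position: [0.5179, -0.2278, 0.1477]
tool_rot: [3.141, -0.001, -0.054]
force: [1.2, -0.3, -1.0]
grip_width: 0.0116
finger_force: 48.9
```

Emit:
move_arm(
  gripper=[0, 0, 0, 0, 0, 0, 0, 0],
  linear=[
    [2, -3.3, 0],
    [2, -3.3, 0],
    [2, -3.3, 0],
    [2, -3.3, 0],
    [2, -3.3, 0],
    [2, -3.3, 0],
    [1, -1.8, 0],
    [0, 0, 0],
  ],
  twist=[0, 0, 0, 0, 0, 0, 0, 0],
)

```text
clock: 4.95
position: [0.6595, -0.0169, 0.1471]
tool_rot: [-3.14, -0.0, -0.05]
force: [0.0, -0.3, -0.0]
grip_width: 0.0119
finger_force: 48.9
```

Run:
```python
from h import *
f=grab('wrist','wr2'); print(monitor.observe()['grip_width'])
cv2.imwrite('pics/wr2b.png',cv2.resize(f['img'][:,:,::-1],(800,600)))
```

```text
0.012045210910665039
```

View pics/wr2b.png

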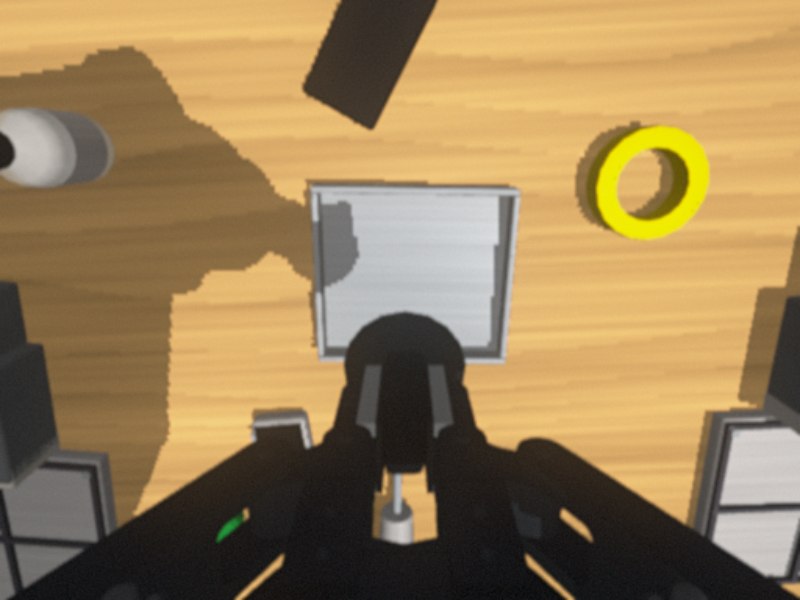

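The lifter is held upright. The dish corners are at (310,185), (519,188), (507,361) and (321,359).

Run:
```python
from h import *
f=load('wr2'); s=.64
p=[px2w(f,u*s,v*s,.018) for u,v in((310,185),(519,188),(507,361),(321,359))]; print(np.round(p,4),np.mean(p,0))
print(px2w(f,405*s,370*s,.12))
```

```text
[[ 0.7189  0.0329  0.018 ]
 [ 0.7114 -0.0851  0.018 ]
 [ 0.6037 -0.0803  0.018 ]
 [ 0.6108  0.038   0.018 ]] [ 0.66119586 -0.02364136  0.018     ]
[ 0.65219448 -0.01765013  0.12      ]
```

Emit:
move_arm(
  gripper=[0, 0, 0, 0, 0, 0, 0, 0],
  linear=[
    [0, 0.6, 1],
    [0, 0, 3],
    [0, 0, 3],
    [0, 0, 2.5],
    [0, 0, 1.5],
    [0, 0, 1],
    [0, 0, 0.4],
    [0, 0, 0],
  ],
  twist=[0, 0, 0, 0, 0, 0, 0, 0],
)

```text
clock: 5.8
position: [0.6585, -0.0266, 0.0235]
tool_rot: [3.142, -0.0, -0.054]
force: [-0.0, -0.4, -0.8]
grip_width: 0.0123
finger_force: 48.9
```

Emit:
move_arm(
  gripper=[0.4, 0.4, 0.4, 0.4, 0.4, 0.4, 0.4, 0.4],
  linear=[
    [0, 0, 0],
    [0, 0, 0],
    [0, 0, 0],
    [0, 0, 0],
    [0, 0, -2],
    [0, 0, -3],
    [0, 0, -4],
    [0, 0, -4],
  ],
  twist=[0, 0, 0, 0, 0, 0, 0, 0],
)

```text
clock: 6.6
position: [0.658, -0.0262, 0.1547]
tool_rot: [3.142, 0.0, -0.054]
force: [0.9, -0.6, 0.4]
grip_width: 0.034
finger_force: 0.0
```

Emit:
move_arm(
  gripper=[1, 1, 1, 1, 1, 1, 1, 1],
  linear=[
    [0, 0, -3],
    [-3, -0.3, -2],
    [-3.5, -0.3, -2],
    [-3.5, -0.3, -2],
    [-3.5, -0.3, 0],
    [-3.5, -0.3, 0],
    [-3.5, 0, 0],
    [0, 0, 0],
  ],
  twist=[-3, 0, 0, 0, 0, 0, 0, 0],
)

```text
clock: 7.4
position: [0.45, -0.0112, 0.2438]
tool_rot: [3.141, 0.001, -0.002]
force: [-0.1, 0.7, -0.5]
grip_width: 0.085
finger_force: 0.0
```

Run:
```python
from h import *
f=grab('wrist','wr3'); print(np.round(monitor.observe()['position'],4))
cv2.imwrite('pics/wr3b.png',cv2.resize(f['img'][:,:,::-1],(800,600)))
```

```text
[ 0.4522 -0.0111  0.244 ]
```

View pics/wr3b.png

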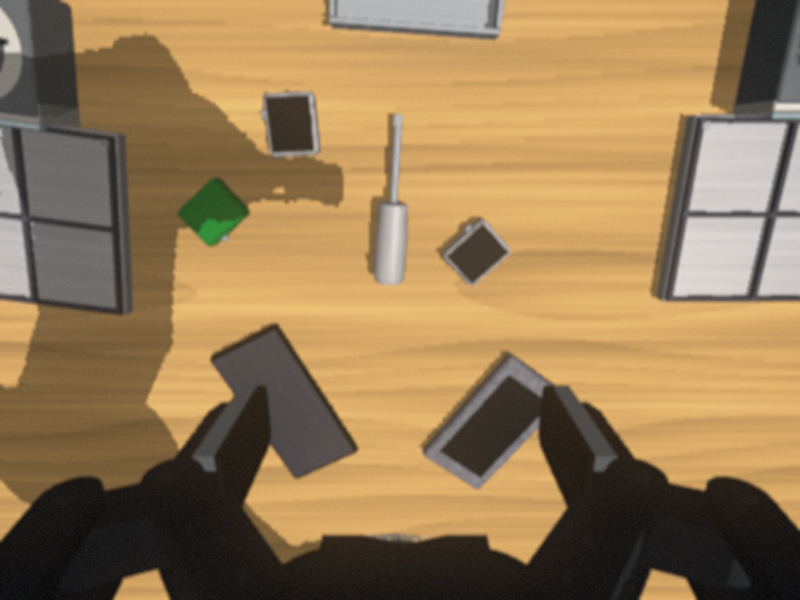

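Watch 1 is at (291,124), long side along image vertical with its crown on the left. Watch 2 is at (476,251), with its crown at the upper left. The dish edge shows at the top.

```bash
cat >> h.py <<'E'
def watch(f,u,v,z=.015,r=24,t=75):
    u,v=int(u),int(v); g=f['img'][v-r:v+r,u-r:u+r].astype(int); m=(g.max(2)<t).astype('uint8')
    n,l,st,c=cv2.connectedComponentsWithStats(m); k=l[r,r]; ys,xs=np.nonzero(l==k)
    P=np.array([px2w(f,x+u-r,y+v-r,z)[:2] for x,y in zip(xs,ys)],np.float32)
    (c,wh,a)=cv2.minAreaRect(P*1000); return np.round(c,1),np.round(wh,1),round(a,1),len(xs),k
E
python3 - <<'E'
from h import *
f=load('wr3')
s=.64
print(np.round(monitor.observe()['qpos'],2))
for p in((291,124),(476,251)):
  for t in(65,85): print(watch(f,p[0]*s,p[1]*s,t=t))
E
```

```text
[-0.02  0.23 -0.11  2.02  0.03  0.89 -1.71]
(array([543. ,  73.3]), array([35.1, 28.7]), 2.4, 646, np.int32(1))
(array([543.2,  73.1]), array([36.6, 30.3]), 2.4, 873, np.int32(1))
(array([447.2, -69.2]), array([62. , 60.3]), 89.9, 2304, np.int32(0))
(array([444.2, -70.3]), array([29.1, 36.1]), 43.1, 635, np.int32(1))
```

Emit:
move_arm(
  gripper=[0.76, 0.76, 0.76, 0.76, 0.76, 0.76, 0.76, 0.76],
  linear=[
    [-0.4, 2.95, 0],
    [-0.4, 2.95, 0],
    [0, 0, 2],
    [0, 0, 3],
    [0, 0, 3],
    [0, 0, 3],
    [0, 0, 2],
    [0, 0, 0],
  ],
  twist=[0, 0, -8.5, -8.5, -8.5, -8.5, -8.5, 0],
)

```text
clock: 8.25
position: [0.4446, -0.0699, 0.1113]
tool_rot: [-3.139, 0.002, 0.743]
force: [-0.8, 0.3, 1.2]
grip_width: 0.0647
finger_force: 0.0
```

Run:
```python
from h import *
f=grab('wrist','wr4'); s=monitor.observe(); print(np.round(s['position'],4),s['tool_rot'],s['grip_width'])
u=w2px(f,(.4442,-.0703,.015)); print(u)
for t in(65,85): print(watch(f,*u,t=t))
```

```text
[ 0.4453 -0.07    0.1127] [-3.13994828e+00  9.87444643e-04  7.36914264e-01] 0.06517054392604116
[258.8413803  191.33269732]
(array([443.4, -69.9]), array([28.5, 34.1]), 44.7, 798, np.int32(1))
(array([444.3, -70.4]), array([30. , 37.4]), 42.6, 1522, np.int32(1))
```

Emit:
move_arm(
  gripper=[0.76, 0.76, 0.76, 0.76, 0.76, 0.76, 0.76, 0.76],
  linear=[
    [0, 0, 3],
    [0, 0, 3],
    [0, 0, 2],
    [0, 0, 1.5],
    [0, 0, 1],
    [0, 0, 0.5],
    [0, 0, 0],
    [0, 0, 0],
  ],
  twist=[0, 0, 0, 0, 0, 0, 0, 0],
)

```text
clock: 9.1
position: [0.4458, -0.07, 0.004]
tool_rot: [3.141, -0.001, 0.739]
force: [-0.1, 0.3, -0.7]
grip_width: 0.0646
finger_force: 0.0
```

Emit:
move_arm(
  gripper=[0.3, 0.3, 0.3, 0.3, 0.3, 0.3, 0.3, 0.3],
  linear=[
    [0, 0, 0],
    [0, 0, 0],
    [0, 0, 0],
    [0, 0, 0],
    [0, 0, 0],
    [0, 0, 0],
    [0, 0, 0],
    [0, 0, 0],
  ],
  twist=[0, 0, 0, 0, 0, 0, 0, 0],
)

```text
clock: 9.9
position: [0.4457, -0.0701, 0.0042]
tool_rot: [3.141, -0.001, 0.74]
force: [-2.2, 0.7, 16.1]
grip_width: 0.0439
finger_force: 48.8
```

Emit:
move_arm(
  gripper=[0.65, 0.65, 0.65, 0.65, 0.3, 0.3, 0.3, 0.3],
  linear=[
    [0, 0, 0],
    [0, 0, 0],
    [0, 0, -0.5],
    [0, 0, 0],
    [0, 0, 0],
    [0, 0, 0],
    [0, 0, 0],
    [0, 0, 0],
  ],
  twist=[0, 0, 0, 0, 0, 0, 0, 0],
)

```text
clock: 10.7
position: [0.4455, -0.07, 0.0089]
tool_rot: [3.141, -0.0, 0.74]
force: [-2.9, 0.1, 19.6]
grip_width: 0.043
finger_force: 47.9
```

Emit:
move_arm(
  gripper=[0.3, 0.3, 0.3, 0.3],
  linear=[
    [0, 0, 0],
    [0, 0, 0],
    [0, 0, 0],
    [0, 0, 0],
  ],
  twist=[0, 0, 0, 0],
)

```text
clock: 11.1
position: [0.4455, -0.07, 0.0088]
tool_rot: [3.141, -0.0, 0.74]
force: [-3.2, 0.3, 19.8]
grip_width: 0.0434
finger_force: 47.9
```

Emit:
move_arm(
  gripper=[0.65, 0.65, 0.65, 0.65, 0.3, 0.3, 0.3, 0.3],
  linear=[
    [0, 0, 0],
    [0, 0, 0],
    [0, 0, 0.3],
    [0, 0, 0],
    [0, 0, 0],
    [0, 0, 0],
    [0, 0, 0],
    [0, 0, 0],
  ],
  twist=[0, 0, 0, 0, 0, 0, 0, 0],
)

```text
clock: 11.9
position: [0.4451, -0.0699, 0.0054]
tool_rot: [-3.141, 0.0, 0.74]
force: [-1.5, 1.4, 7.0]
grip_width: 0.0435
finger_force: 50.0
```

Emit:
move_arm(
  gripper=[0.3, 0.3, 0.3, 0.3, 0.3, 0.3, 0.3, 0.3],
  linear=[
    [0, 0, 0],
    [0, 0, 0],
    [0, 0, -1],
    [0, 0, -2],
    [0, 0, -3],
    [0, 0, -3],
    [0, 0, -1],
    [0, 0, 0],
  ],
  twist=[0, 0, 0, 0, 0, 0, 0, 0],
)

```text
clock: 12.7
position: [0.446, -0.0702, 0.1068]
tool_rot: [3.139, -0.002, 0.74]
force: [-0.4, -0.4, -0.6]
grip_width: 0.0433
finger_force: 51.7
```

Run:
```python
from h import *
f=grab('side','s1'); g=grab('wrist','wr5'); s=monitor.observe(); print(s['grip_width'],s['finger_force'],s['position'])
u=w2px(f,s['position']).astype(int); a=f['img'][u[1]-40:u[1]+40,u[0]-50:u[0]+50,::-1]
cv2.imwrite('pics/c5.png',np.hstack([cv2.resize(a,(400,320),interpolation=cv2.INTER_CUBIC),cv2.resize(g['img'][110:330,120:395,::-1],(400,320))]))
```

```text
0.04318290467512695 51.678205132484436 [ 0.44502685 -0.07004156  0.10493739]
```

View pics/c5.png

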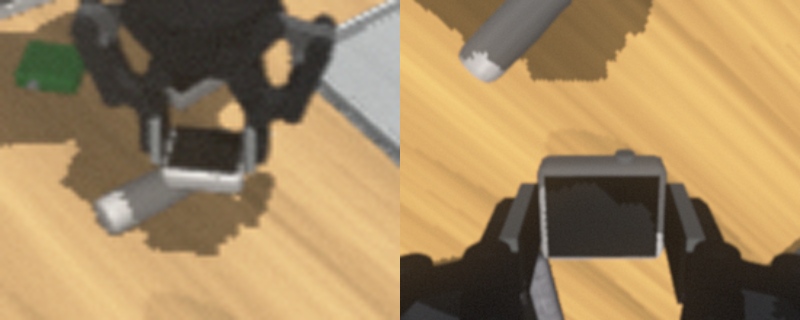

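Watch 2 is held level, with its crown clear of the pads. I'll carry it to the tray.

Emit:
move_arm(
  gripper=[0.3, 0.3, 0.3, 0.3, 0.3, 0.3, 0.3, 0.3],
  linear=[
    [-1.8, 1.9, 0],
    [-2.4, 2.5, 0],
    [-2.4, 2.5, 0],
    [-2.4, 2.5, 0],
    [-2.4, 2.5, 0],
    [-2.4, 2.5, 0],
    [-2.4, 2.5, 0],
    [-2.1, 2.5, 0],
  ],
  twist=[0, 0, 0, 0, 0, 0, 0, 0],
)

```text
clock: 13.6
position: [0.4399, -0.3378, 0.1037]
tool_rot: [-3.139, 0.001, 0.74]
force: [-0.5, 0.5, -0.3]
grip_width: 0.043
finger_force: 51.6
```

Emit:
move_arm(
  gripper=[0.3, 0.3, 0.3, 0.3, 0.3, 0.3, 0.3, 0.3],
  linear=[
    [0, 0, 0],
    [0, 0, 0],
    [0, 0, 0],
    [0, 0, 0],
    [0, 0, 0],
    [0, 0, 0],
    [0, 0, 0],
    [0, 0, 0],
  ],
  twist=[-6.8, -6.8, -6.8, -6.8, -6.8, -6.8, -6.8, 0],
)

```text
clock: 14.4
position: [0.4404, -0.3362, 0.1037]
tool_rot: [-3.14, -0.002, 1.573]
force: [-1.2, -0.6, -1.0]
grip_width: 0.0436
finger_force: 51.6
```

Run:
```python
from h import *
f=grab('wrist','wr6'); s=monitor.observe(); print(s['grip_width'],s['position'],s['tool_rot'])
cv2.imwrite('pics/wr6b.png',f['img'][:,:,::-1])
for p in((.4765,-.302),(.4415,-.337),(.4415,-.267)): print(w2px(f,(*p,.016)))
```

```text
0.043229485962277193 [ 0.44045869 -0.33622258  0.10396744] [-3.14020027e+00 -1.68453120e-03  1.56852343e+00]
[306.16420656 153.15976042]
[260.84455698 195.67525387]
[261.31981926 106.2615292 ]
```

View pics/wr6b.png

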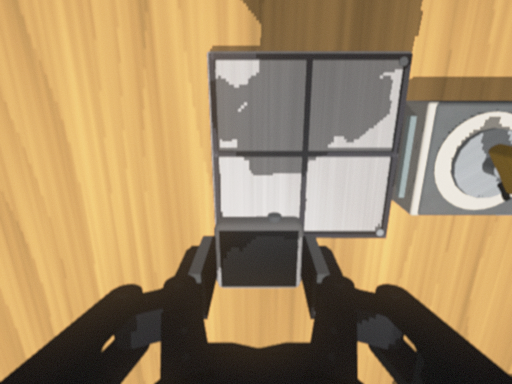

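The tray's ridge crossing is at (307,153), as predicted. Lowering the watch.

Emit:
move_arm(
  gripper=[0.3, 0.3, 0.3, 0.3, 0.3, 0.3, 0.3, 0.3],
  linear=[
    [0, 0.1, 2],
    [0, 0, 2.5],
    [0, 0, 2],
    [0, 0, 1],
    [0, 0, 0.5],
    [0, 0, 0.4],
    [0, 0, 0.1],
    [0, 0, 0],
  ],
  twist=[0, 0, 0, 0, 0, 0, 0, 0],
)

```text
clock: 15.25
position: [0.4422, -0.3368, 0.0207]
tool_rot: [3.141, 0.0, 1.571]
force: [0.5, -0.3, 0.4]
grip_width: 0.0435
finger_force: 51.7
```

Emit:
move_arm(
  gripper=[0.3, 0.3, 0.3, 0.65, 0.65, 0.65, 0.65, 0.65],
  linear=[
    [0, 0, 0.15],
    [0, 0, 0.15],
    [0, 0, 0],
    [0, 0, 0],
    [0, 0, 0],
    [0, 0, 0],
    [0, 0, -2],
    [0, 0, -3],
  ],
  twist=[0, 0, 0, 0, 0, 0, 0, 0],
)

```text
clock: 16.05
position: [0.4412, -0.3359, 0.0667]
tool_rot: [-3.139, -0.002, 1.571]
force: [-0.3, -0.5, 0.9]
grip_width: 0.0554
finger_force: 0.0
```

Emit:
move_arm(
  gripper=[0.76, 0.76, 0.76, 0.76, 0.76, 0.76, 0.76, 0.76],
  linear=[
    [0, 0, -3],
    [2, 0, -3],
    [4, 1.2, 0],
    [4, 1.2, 0],
    [4, 1.2, 0],
    [4, 1.2, 0],
    [4, 1.2, 0],
    [4, 1.2, 0],
  ],
  twist=[0, 0, 0, 0, 0, 0, 0, 0],
)

```text
clock: 16.85
position: [0.5142, -0.075, 0.1274]
tool_rot: [3.141, 0.0, 1.571]
force: [1.1, -1.2, 0.7]
grip_width: 0.0648
finger_force: 0.0
```

Emit:
move_arm(
  gripper=[0.76, 0.76, 0.76, 0.76],
  linear=[
    [4, 1.2, 0],
    [4, 1.2, 0],
    [4, 0.7, 0],
    [0, 0, 0],
  ],
  twist=[0, 0, 0, 0],
)

```text
clock: 17.25
position: [0.5454, 0.0497, 0.1275]
tool_rot: [3.141, -0.003, 1.578]
force: [0.3, -1.2, 0.5]
grip_width: 0.0648
finger_force: 0.0
```

Run:
```python
from h import *
s=monitor.observe(); print(s['position'],s['tool_rot'],s['grip_width'])
f=grab('wrist','wr7'); t=grab('top','top7')
u=w2px(f,(.543,.073,.015)); print(u)
try:
  for th in(65,85): print(watch(f,*u,t=th,r=40))
except Exception as e: print(e)
c=t['img'][135:285,230:430,::-1]; cv2.imwrite('pics/c7.png',np.hstack([cv2.resize(c,(400,300),interpolation=cv2.INTER_CUBIC),cv2.resize(f['img'][:,:,::-1],(400,300))]))
```

```text
[0.54535305 0.04968238 0.12753471] [ 3.14066280e+00 -2.94645174e-03  1.57787224e+00] 0.06475519630235232
[256.60635303 160.00219845]
(array([542.,  72.]), array([71.3, 69.7]), 0.4, 5757, np.int32(0))
(array([542.9,  73.2]), array([37.5, 30.1]), 2.1, 1473, np.int32(1))
```

View pics/c7.png

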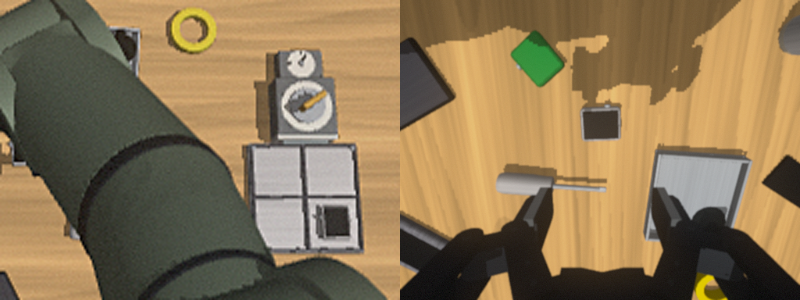

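Watch 2 sits in its bay at (335,220) in the left crop. Next is watch 1.

Emit:
move_arm(
  gripper=[0.76, 0.76, 0.76, 0.76, 0.76, 0.76, 0.76, 0.76],
  linear=[
    [2.35, -0.25, 0],
    [0, 0, 2.5],
    [0, 0, 3],
    [0, 0, 3],
    [0, 0, 2],
    [0, 0, 1.2],
    [0, 0, 0.4],
    [0, 0, 0],
  ],
  twist=[-1.6, 0, 0, 0, 0, 0, 0, 0],
)

```text
clock: 18.15
position: [0.5425, 0.0664, 0.0065]
tool_rot: [-3.142, 0.0, 1.598]
force: [0.6, -0.1, 0.7]
grip_width: 0.065
finger_force: 0.0
```

Emit:
move_arm(
  gripper=[0.3, 0.3, 0.3, 0.3, 0.3, 0.3, 0.3, 0.3],
  linear=[
    [0, 0, 0],
    [0, 0, 0],
    [0, 0, 0],
    [0, 0, 0],
    [0, 0, 0],
    [0, 0, 0],
    [0, 0, 0],
    [0, 0, 0],
  ],
  twist=[0, 0, 0, 0, 0, 0, 0, 0],
)

```text
clock: 18.95
position: [0.543, 0.0668, 0.0076]
tool_rot: [3.14, 0.0, 1.599]
force: [-2.5, -1.6, 11.3]
grip_width: 0.0434
finger_force: 49.4
```

Emit:
move_arm(
  gripper=[0.65, 0.65, 0.65, 0.65, 0.65, 0.3, 0.3, 0.3],
  linear=[
    [0, 0, 0],
    [0, 0, 0],
    [0, 0, 0],
    [0.65, 0, 0.15],
    [0, 0, 0],
    [0, 0, 0],
    [0, 0, 0],
    [0, 0, 0],
  ],
  twist=[0, 0, 0, 0, 0, 0, 0, 0],
)

```text
clock: 19.75
position: [0.5422, 0.0739, 0.0051]
tool_rot: [3.142, -0.0, 1.599]
force: [-3.4, 1.6, 7.3]
grip_width: 0.0435
finger_force: 50.3
```

Emit:
move_arm(
  gripper=[0.3, 0.3, 0.3, 0.3, 0.3, 0.3, 0.3, 0.3],
  linear=[
    [0, 0, 0],
    [0, 0, 0],
    [0, 0, 0],
    [0, 0, -1],
    [0, 0, -2],
    [0, 0, -3],
    [0, 0, -3],
    [0, 0, -1],
  ],
  twist=[0, 0, 0, 0, 0, 0, 0, 0],
)

```text
clock: 20.55
position: [0.5433, 0.0735, 0.1079]
tool_rot: [3.138, -0.0, 1.599]
force: [-1.0, -0.3, 0.1]
grip_width: 0.0435
finger_force: 51.5
```

Emit:
move_arm(
  gripper=[0.3, 0.3, 0.3, 0.3, 0.3, 0.3, 0.3, 0.3],
  linear=[
    [-2, -0.7, 0],
    [-3, -1, 0],
    [-3, -1, 0],
    [-3, -1, 0],
    [-3, -1, 0],
    [-3, -1, 0],
    [-3, -1, 0],
    [-3, -1, 0],
  ],
  twist=[0, 0, 0, 0, 0, 0, 0, 0],
)

```text
clock: 21.35
position: [0.471, -0.1599, 0.1049]
tool_rot: [-3.141, 0.0, 1.599]
force: [-0.2, -0.4, -0.2]
grip_width: 0.0433
finger_force: 51.5
```

Emit:
move_arm(
  gripper=[0.3, 0.3, 0.3, 0.3, 0.3, 0.3, 0.3, 0.3],
  linear=[
    [-3, -1, 0],
    [-3, -1, 0],
    [-3, -1, 0],
    [-1.75, -0.35, 0],
    [0, 0, 0],
    [0, 0, 0],
    [0, 0, 0],
    [0, 0, 0],
  ],
  twist=[0, 0, 0, 0, 1.6, 0, 0, 0],
)

```text
clock: 22.15
position: [0.4416, -0.2662, 0.1049]
tool_rot: [3.142, -0.0, 1.573]
force: [0.5, -0.6, -0.1]
grip_width: 0.0434
finger_force: 51.5
```

Run:
```python
from h import *
f=grab('wrist','wr8'); s=monitor.observe(); print(s['grip_width'],s['position'],s['tool_rot'])
cv2.imwrite('pics/wr8b.png',f['img'][:,:,::-1])
for p in((.4765,-.302),(.4415,-.337),(.4415,-.267)): print(w2px(f,(*p,.016)))
```

```text
0.043298504302692456 [ 0.44156666 -0.26629855  0.10485677] [ 3.14157465e+00 -1.32983775e-04  1.57263551e+00]
[300.21163897 233.94404777]
[259.00894547 269.58675157]
[259.23993672 195.01676639]
```

View pics/wr8b.png

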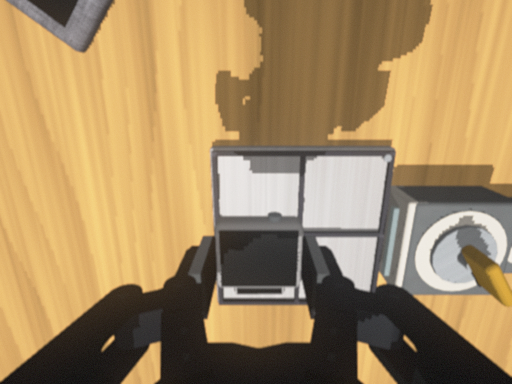

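The watch is above the free bay, with the ridge crossing at about (303,230). Lowering.

Emit:
move_arm(
  gripper=[0.3, 0.3, 0.3, 0.3, 0.3, 0.3, 0.3, 0.3],
  linear=[
    [0, 0.1, 2],
    [0, 0, 2.5],
    [0, 0, 2],
    [0, 0, 1],
    [0, 0, 0.5],
    [0, 0, 0.4],
    [0, 0, 0.2],
    [0, 0, 0],
  ],
  twist=[0, 0, 0, 0, 0, 0, 0, 0],
)

```text
clock: 23.0
position: [0.4425, -0.2672, 0.0191]
tool_rot: [3.141, 0.0, 1.571]
force: [0.0, -0.4, -0.2]
grip_width: 0.0432
finger_force: 51.5
```

Emit:
move_arm(
  gripper=[0.3, 0.3, 0.65, 0.65, 0.65, 0.65, 0.65, 0.65],
  linear=[
    [0, 0, 0.15],
    [0, 0, 0],
    [0, 0, 0],
    [0, 0, 0],
    [0, 0, 0],
    [0, 0, -2],
    [0, 0, -3],
    [0, 0, -4],
  ],
  twist=[0, 0, 0, 0, 0, 0, 0, 0],
)

```text
clock: 23.8
position: [0.4415, -0.2665, 0.1074]
tool_rot: [-3.139, -0.001, 1.571]
force: [-0.4, -1.0, 0.5]
grip_width: 0.0556
finger_force: 0.0
```

Emit:
move_arm(
  gripper=[0.6, 0.6, 0.6, 0.6, 0.6, 0.6],
  linear=[
    [0, 0, -4],
    [0, 0, -4],
    [-1, 0, -2],
    [-1, 0, 0],
    [-1, 0, 0],
    [0, 0, 0],
  ],
  twist=[0, 0, 0, 0, 0, 0],
)

```text
clock: 24.4
position: [0.4416, -0.2982, 0.2062]
tool_rot: [-3.14, -0.001, 1.569]
force: [-0.2, -0.2, -1.0]
grip_width: 0.0515
finger_force: 0.0
```

Run:
```python
from h import *
s=monitor.observe(); print(s['position'],s['tool_rot'],np.round(s['qpos'],2))
f=grab('wrist','wr9'); t=grab('side','s9')
cv2.imwrite('pics/wr9b.png',np.hstack([f['img'][:,:,::-1][:,:400],cv2.resize(t['img'][190:384,262:462,::-1],(396,384),interpolation=cv2.INTER_CUBIC)]))
print(w2px(f,(.5945,-.3005,.0765)),w2px(f,(.5945,-.3005,.088)))
```

```text
[ 0.44155512 -0.29821375  0.20615263] [-3.14018569e+00 -6.15409850e-04  1.56939849e+00] [ 0.87  0.45 -0.51  1.85  0.27  0.92  0.23]
[421.0931711  182.33855397] [427.60011341 185.944859  ]
```

View pics/wr9b.png

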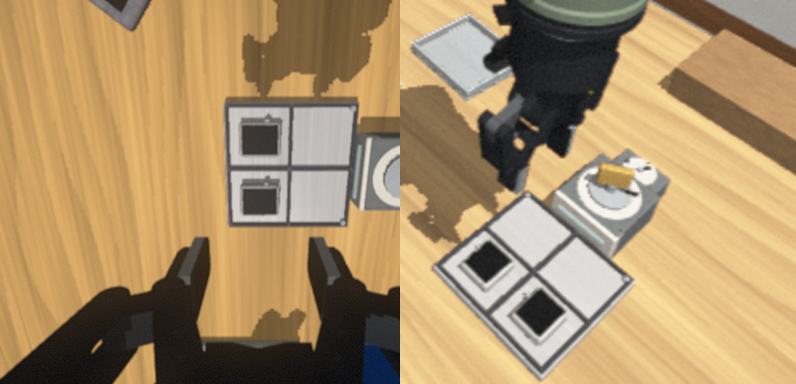

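Both watches look flat in their bays. The dish looks empty, though, so the lifter may have been knocked aside. Checking.

Run:
```python
from h import *
t=load('s9'); a=cv2.resize(t['img'][170:290,220:380,::-1],(400,300),interpolation=cv2.INTER_CUBIC)
f=grab('top','top9'); b=cv2.resize(f['img'][120:240,220:380,::-1],(400,300),interpolation=cv2.INTER_CUBIC)
cv2.imwrite('pics/c9.png',np.hstack([a,b]))
```

```text
(no output)
```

View pics/c9.png

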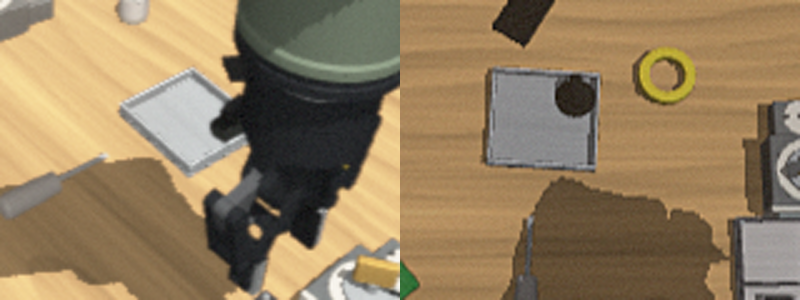

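The lifter lies upright inside the dish corner (circle at (575,97) in the top crop, inside the walls), so that is acceptable. Next I'll go over the key and measure it numerically.

Emit:
move_arm(
  gripper=[0.6, 0.6, 0.6, 0.6, 0.6, 0.6, 0.6, 0.6],
  linear=[
    [0, 2.5, 0],
    [0, 3, 0],
    [0, 3, 0],
    [0, 3, 0],
    [0, 2.5, 1.5],
    [-0.4, 1.3, 1.5],
    [0, 0, 0],
    [0, 0, 0],
  ],
  twist=[0, 0, 0, 0, 0, 0, 0, 0],
)

```text
clock: 25.35
position: [0.5948, -0.3004, 0.1768]
tool_rot: [-3.14, -0.001, 1.572]
force: [-0.2, -0.3, -0.4]
grip_width: 0.0513
finger_force: 0.0
```

```bash
cat >> h.py <<'E'
def gold(f,z=.088):
    im=f['img']; h=cv2.cvtColor(im,cv2.COLOR_RGB2HSV)
    return h
E
python3 - <<'E'
from h import *
s=monitor.observe(); print(s['position'],s['tool_rot'],np.round(s['qpos'],2))
f=grab('wrist','wr10'); u=w2px(f,(.5945,-.302,.088)); print(u)
cv2.imwrite('pics/wr10b.png',cv2.resize(f['img'][40:300,80:430,::-1],(800,594),interpolation=cv2.INTER_CUBIC))
# lifter in top9
t=load('top9'); g=t['img'].astype(int).max(2)<60; n,l,st,c=cv2.connectedComponentsWithStats(g.astype('uint8'))
k=l[159,290]; print(st[k],c[k],px2w(t,*c[k],.015))
E
```

```text
[ 0.59478935 -0.30035591  0.17679562] [-3.14032946e+00 -8.63667068e-04  1.57158496e+00] [ 0.67  0.68 -0.47  1.51  0.34  1.03  0.12]
[259.13553765 196.06356124]
[282 150  16  17 195] [289.67692308 158.27179487] [ 0.68730141 -0.05557434  0.015     ]
```

View pics/wr10b.png

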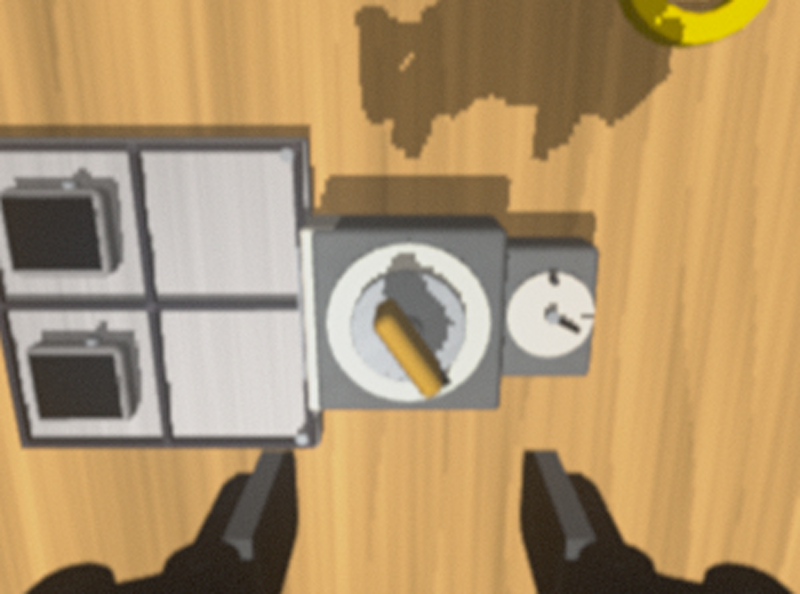

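The key wing's top runs from (380,312) to (437,392), with the pointer at the lower right (445,378). The needle is about 30° clockwise and the post is at (553,277). The key is therefore near 1 rad, with about 8 rad to go.

```bash
cat > key.py <<'E'
from h import *
def key(f,hint):
    h=cv2.cvtColor(f['img'],cv2.COLOR_RGB2HSV); m=((h[...,0]>8)&(h[...,0]<28)&(h[...,1]>140)).astype('uint8')
    n,l,st,c=cv2.connectedComponentsWithStats(m)
    return m,n,l,st,c
E
python3 - <<'E'
from h import *
f=load('wr10'); k=350/800
W=lambda u,v,z:px2w(f,80+u*k,40+v*k,z)
a,b=W(383,308,.088),W(435,390,.088); print(a,b,(a+b)/2,np.linalg.norm(a-b),np.degrees(np.arctan2(*(b-a)[1::-1])))
print('ring centre',W(409,322,.0455), 'disc',W(409,326,.0515),'hous',[np.round(W(u,v,.045),4) for u,v in((310,225),(500,225),(500,407),(318,410))])
n0,n1=W(551,314,.033),W(578,331,.033); print('needle',np.degrees(np.arctan2(*(n1-n0)[1::-1])))
E
```

```text
[ 0.58523964 -0.28401522  0.088     ] [ 0.60379004 -0.31477237  0.088     ] [ 0.59451484 -0.29939379  0.088     ] 0.03591823327676642 -58.90477571670123
ring centre [ 0.59438513 -0.30149799  0.0455    ] disc [ 0.59437835 -0.30144344  0.0515    ] hous [array([ 0.5549, -0.2614,  0.045 ]), array([ 0.6306, -0.2614,  0.045 ]), array([ 0.6339, -0.34  ,  0.045 ]), array([ 0.5549, -0.3415,  0.045 ])]
needle -32.02035201865601
```

Emit:
move_arm(
  gripper=[0.6, 0.6, 0.6, 0.6, 0.6, 0.6, 0.6, 0.6],
  linear=[
    [-0.06, 0, 0],
    [0, 0, 1.5],
    [0, 0, 2.5],
    [0, 0, 2.5],
    [0, 0, 2.5],
    [0, 0, 2],
    [0, 0, 0.9],
    [0, 0, 0],
  ],
  twist=[-7.75, -7.75, -7.75, -7.75, 0, 0, 0, 0],
)

```text
clock: 26.2
position: [0.5947, -0.3017, 0.0582]
tool_rot: [-3.141, -0.001, 2.112]
force: [-0.8, -0.4, 0.6]
grip_width: 0.0514
finger_force: 0.0
```

Emit:
move_arm(
  gripper=[0, 0, 0, 0, 0, 0, 0, 0],
  linear=[
    [0, 0, 0],
    [0, 0, 0],
    [0, 0, 0],
    [0, 0, 0],
    [0, 0, 0],
    [0, 0, 0],
    [0, 0, 0],
    [0, 0, 0],
  ],
  twist=[0, 0, 0, 0, 0, 0, 0, 0],
  squeeze=80,
)

```text
clock: 27.0
position: [0.5949, -0.3024, 0.0595]
tool_rot: [-3.141, 0.001, 2.112]
force: [-6.8, -0.7, 11.2]
grip_width: 0.0078
finger_force: 78.0
```

Emit:
move_arm(
  gripper=[0, 0, 0, 0, 0, 0, 0, 0],
  linear=[
    [0, 0, 0],
    [0, 0, 0],
    [0, 0, 0],
    [0, 0, 0],
    [0, 0, 0],
    [0, 0, 0],
    [0, 0, 0],
    [0, 0, 0],
  ],
  twist=[4, 6, 6, 6, 6, 6, 6, 0],
)

```text
clock: 27.8
position: [0.5945, -0.3025, 0.0594]
tool_rot: [-3.141, 0.002, 1.409]
force: [-10.1, -0.9, 11.8]
grip_width: 0.0076
finger_force: 78.0
```

Emit:
move_arm(
  gripper=[0, 0, 0, 0, 0, 0, 0, 0],
  linear=[
    [0, 0, 0],
    [0, 0, 0],
    [0, 0, 0],
    [0, 0, 0],
    [0, 0, 0],
    [0, 0, 0],
    [0, 0, 0],
    [0, 0, 0],
  ],
  twist=[7, 7, 7, 7, 7, 7, 7, 7],
)

```text
clock: 28.6
position: [0.5941, -0.3022, 0.0595]
tool_rot: [-3.141, 0.002, 0.431]
force: [-12.6, 1.3, 14.6]
grip_width: 0.0075
finger_force: 79.0
```

Emit:
move_arm(
  gripper=[0, 0, 0, 0, 0, 0, 0, 0],
  linear=[
    [0, 0, 0],
    [0, 0, 0],
    [0, 0, 0],
    [0, 0, 0],
    [0, 0, 0],
    [0, 0, 0],
    [0, 0, 0],
    [0, 0, 0],
  ],
  twist=[7, 7, 7, 7, 7, 7, 7, 0],
)

```text
clock: 29.4
position: [0.5942, -0.3017, 0.0594]
tool_rot: [3.141, 0.002, -0.424]
force: [-13.4, 2.8, 16.8]
grip_width: 0.0079
finger_force: 78.5
```

Run:
```python
from h import *
s=monitor.observe(); print(s['position'],np.degrees(s['tool_rot'][2]),np.round(s['qpos'],2),s['force'],s['moment'])
```

```text
[ 0.59417551 -0.30166536  0.05939654] -24.26982781565916 [ 0.32  0.79  0.1   1.6  -0.1   0.75 -1.53] [-13.41851777   2.83893336  16.84888927] [ 0.44276556  2.92709833 -0.00961449]
```

Emit:
move_arm(
  gripper=[0, 0, 0, 0, 0, 0, 0, 0],
  linear=[
    [0, 0, 0],
    [0, 0, 0],
    [0, 0, 0],
    [0, 0, 0],
    [0, 0, 0],
    [0, 0, 0],
    [0, 0, 0],
    [0, 0, 0],
  ],
  twist=[7, 7, 7, 7, 7, 7, 0, 0],
)

```text
clock: 30.2
position: [0.5945, -0.3014, 0.0594]
tool_rot: [3.141, 0.001, -1.152]
force: [-10.9, 3.3, 15.9]
grip_width: 0.0079
finger_force: 79.1
```

Emit:
move_arm(
  gripper=[0.65, 0.65, 0.65, 0.65, 0.65, 0.65, 0.65, 0.65],
  linear=[
    [0, 0, 0],
    [0, 0, 0],
    [0, 0, 0],
    [0, 0, 0],
    [0, 0, 0],
    [0, 0, 0],
    [0, 0, 0],
    [0, 0, 0],
  ],
  twist=[0, 0, 0, 0, 0, 0, -8, -8],
)

```text
clock: 31.0
position: [0.5953, -0.3015, 0.0582]
tool_rot: [3.141, -0.0, -0.867]
force: [0.0, 0.2, 0.8]
grip_width: 0.0551
finger_force: 0.0
```

Emit:
move_arm(
  gripper=[0.65, 0.65, 0.65, 0.65, 0.65, 0.65, 0.65, 0.65],
  linear=[
    [0, 0, 0],
    [0, 0, 0],
    [0, 0, 0],
    [0, 0, 0],
    [0, 0, 0],
    [0, 0, 0],
    [0, 0, 0],
    [0, 0, 0],
  ],
  twist=[-8, -8, -8, -8, -8, -8, -8, -8],
)

```text
clock: 31.8
position: [0.5953, -0.3017, 0.0583]
tool_rot: [3.142, 0.0, 0.25]
force: [0.3, -0.7, -0.3]
grip_width: 0.0554
finger_force: 0.0
```

Emit:
move_arm(
  gripper=[0.65, 0.65, 0.65, 0.65, 0.65, 0.65, 0.65, 0.65],
  linear=[
    [0, 0, 0],
    [0, 0, 0],
    [0, 0, 0],
    [0, 0, 0],
    [0, 0, 0],
    [0, 0, 0],
    [0, 0, 0],
    [0, 0, 0],
  ],
  twist=[-8, -8, -8, -8, -8, -8, -8, -8],
)

```text
clock: 32.6
position: [0.5952, -0.3018, 0.0583]
tool_rot: [-3.142, 0.0, 1.367]
force: [-0.6, -0.1, -1.2]
grip_width: 0.0554
finger_force: 0.0
```

Run:
```python
from h import *
s=monitor.observe(); print(s['position'],np.degrees(s['tool_rot'][2]),np.round(s['qpos'],2),s['force'],s['grip_width'])
```

```text
[ 0.59520318 -0.30177731  0.05825933] 78.33443018413458 [ 0.61  0.81 -0.36  1.58  0.36  0.81 -0.11] [-0.57060833 -0.05164866 -1.16914737] 0.055400879776551164
```

Emit:
move_arm(
  gripper=[0.65, 0.65, 0.65, 0.65, 0.65, 0, 0, 0],
  linear=[
    [-0.05, -0.05, 0],
    [0, 0, 0],
    [0, 0, 0],
    [0, 0, 0],
    [0, 0, 0],
    [0, 0, 0],
    [0, 0, 0],
    [0, 0, 0],
  ],
  twist=[-8, -8, -8, -8, -3.7, 0, 0, 0],
)

```text
clock: 33.4
position: [0.5947, -0.302, 0.0583]
tool_rot: [-3.141, 0.0, 1.983]
force: [0.2, 0.0, 0.2]
grip_width: 0.0122
finger_force: 0.1
```

Emit:
move_arm(
  gripper=[0, 0, 0, 0, 0, 0, 0, 0],
  linear=[
    [0, 0, 0],
    [0, 0, 0],
    [0, 0, 0],
    [0, 0, 0],
    [0, 0, 0],
    [0, 0, 0],
    [0, 0, 0],
    [0, 0, 0],
  ],
  twist=[0, 0, 0, 0, 4, 6, 7, 7],
)

```text
clock: 34.2
position: [0.5946, -0.3021, 0.0584]
tool_rot: [-3.141, 0.0, 1.561]
force: [-4.2, -0.5, 4.4]
grip_width: 0.0079
finger_force: 79.3
```

Emit:
move_arm(
  gripper=[0, 0, 0, 0, 0, 0, 0, 0],
  linear=[
    [0, 0, 0],
    [0, 0, 0],
    [0, 0, 0],
    [0, 0, 0],
    [0, 0, 0],
    [0, 0, 0],
    [0, 0, 0],
    [0, 0, 0],
  ],
  twist=[7, 7, 7, 7, 7, 7, 7, 7],
)

```text
clock: 35.0
position: [0.5944, -0.302, 0.0584]
tool_rot: [-3.141, 0.0, 0.583]
force: [-5.5, 1.3, 6.3]
grip_width: 0.0078
finger_force: 79.5
```

Emit:
move_arm(
  gripper=[0, 0, 0, 0, 0, 0, 0, 0],
  linear=[
    [0, 0, 0],
    [0, 0, 0],
    [0, 0, 0],
    [0, 0, 0],
    [0, 0, 0],
    [0, 0, 0],
    [0, 0, 0],
    [0, 0, 0],
  ],
  twist=[7, 7, 7, 7, 7, 7, 7, 7],
)

```text
clock: 35.8
position: [0.5944, -0.3018, 0.0584]
tool_rot: [-3.142, 0.001, -0.394]
force: [-5.3, 2.5, 6.1]
grip_width: 0.0074
finger_force: 79.5
```

Emit:
move_arm(
  gripper=[0, 0, 0, 0, 0, 0, 0, 0],
  linear=[
    [0, 0, 0],
    [0, 0, 0],
    [0, 0, 0],
    [0, 0, 0],
    [0, 0, 0],
    [0, 0, 0],
    [0, 0, 0],
    [0, 0, 0],
  ],
  twist=[7, 7, 7, 7, 7, 7, 0, 0],
)

```text
clock: 36.6
position: [0.5944, -0.3017, 0.0584]
tool_rot: [3.141, 0.0, -1.122]
force: [-5.8, 0.6, 8.5]
grip_width: 0.0079
finger_force: 79.7
```

Run:
```python
from h import *
s=monitor.observe(); print(s['position'],np.degrees(s['tool_rot'][2]),np.round(s['qpos'],2),s['force'],s['grip_width'])
```

```text
[ 0.59444846 -0.30168256  0.05838892] -64.29002656197437 [ 0.21  0.81  0.28  1.61 -0.29  0.76 -2.08] [-5.80100244  0.5947548   8.48276358] 0.00785493637144471
```

Emit:
move_arm(
  gripper=[0.65, 0.65, 0.65, 0.65, 0.65, 0.65, 0.65, 0.65],
  linear=[
    [0, 0, 0],
    [0, 0, 0],
    [0, 0, 0],
    [0, 0, 0],
    [0, 0, 0],
    [0, 0, 0],
    [0, 0, 0],
    [0, 0, 0],
  ],
  twist=[0, 0, 0, 0, 0, 0, -8, -8],
)

```text
clock: 37.4
position: [0.5948, -0.3019, 0.0583]
tool_rot: [3.141, -0.0, -0.837]
force: [-0.4, 0.6, 0.2]
grip_width: 0.0556
finger_force: 0.0
```

Emit:
move_arm(
  gripper=[0.65, 0.65, 0.65, 0.65, 0.65, 0.65, 0.65, 0.65],
  linear=[
    [0, 0, 0],
    [0, 0, 0],
    [0, 0, 0],
    [0, 0, 0],
    [0, 0, 0],
    [0, 0, 0],
    [0, 0, 0],
    [0, 0, 0],
  ],
  twist=[-8, -8, -8, -8, -8, -8, -8, -8],
)

```text
clock: 38.2
position: [0.5947, -0.3021, 0.0584]
tool_rot: [3.141, -0.0, 0.28]
force: [-0.9, -0.5, -0.9]
grip_width: 0.0557
finger_force: 0.0
```

Emit:
move_arm(
  gripper=[0.65, 0.65, 0.65, 0.65, 0.65, 0.65, 0.65, 0.65],
  linear=[
    [0, 0, 0],
    [0, 0, 0],
    [0, 0, 0],
    [0, 0, 0],
    [0, 0, 0],
    [0, 0, 0],
    [0, 0, 0],
    [0, 0, 0],
  ],
  twist=[-8, -8, -8, -8, -8, -8, -8, -8],
)

```text
clock: 39.0
position: [0.5946, -0.3022, 0.0583]
tool_rot: [3.142, 0.0, 1.397]
force: [-1.0, -0.2, 0.3]
grip_width: 0.0554
finger_force: 0.0
```

Emit:
move_arm(
  gripper=[0.65, 0.65, 0.65, 0.65, 0.65, 0, 0, 0],
  linear=[
    [0, 0, 0],
    [0, 0, 0],
    [0, 0, 0],
    [0, 0, 0],
    [0, 0, 0],
    [0, 0, 0],
    [0, 0, 0],
    [0, 0, 0],
  ],
  twist=[-8, -8, -8, -8, -4, 0, 0, 0],
)

```text
clock: 39.8
position: [0.5947, -0.302, 0.0583]
tool_rot: [-3.142, 0.0, 2.018]
force: [0.1, -0.1, 0.8]
grip_width: 0.0121
finger_force: 0.0
```

Emit:
move_arm(
  gripper=[0, 0, 0, 0, 0, 0, 0, 0],
  linear=[
    [0, 0, 0],
    [0, 0, 0],
    [0, 0, 0],
    [0, 0, 0],
    [0, 0, 0],
    [0, 0, 0],
    [0, 0, 0],
    [0, 0, 0],
  ],
  twist=[0, 0, 0, 0, 4, 6, 7, 7],
)

```text
clock: 40.6
position: [0.5945, -0.3021, 0.0584]
tool_rot: [-3.141, 0.0, 1.595]
force: [-4.1, 0.4, 4.6]
grip_width: 0.008
finger_force: 79.1
```

Emit:
move_arm(
  gripper=[0, 0, 0, 0, 0, 0, 0, 0],
  linear=[
    [0, 0, 0],
    [0, 0, 0],
    [0, 0, 0],
    [0, 0, 0],
    [0, 0, 0],
    [0, 0, 0],
    [0, 0, 0],
    [0, 0, 0],
  ],
  twist=[7, 7, 7, 7, 7, 7, 6, 4],
)

```text
clock: 41.4
position: [0.5944, -0.302, 0.0584]
tool_rot: [-3.141, 0.001, 0.689]
force: [-5.0, 1.0, 6.5]
grip_width: 0.0075
finger_force: 79.3
```

Run:
```python
from h import *
s=monitor.observe(); print(s['position'],np.degrees(s['tool_rot'][2]),np.round(s['qpos'],2),s['force'],s['moment'],s['grip_width'])
```

```text
[ 0.59435435 -0.3020222   0.05838992] 39.468444456609 [ 0.51  0.79 -0.2   1.59  0.2   0.78 -0.66] [-5.00510532  0.95550236  6.54801365] [-0.01969854  1.11415863  0.11201849] 0.007523557273203224
```

Emit:
move_arm(
  gripper=[0, 0, 0, 0, 0, 0],
  linear=[
    [0, 0, 0],
    [0, 0, 0],
    [0, 0, 0],
    [0, 0, 0],
    [0, 0, 0],
    [0, 0, 0],
  ],
  twist=[3, 3, 3, 3, 0, 0],
)

```text
clock: 42.0
position: [0.5943, -0.302, 0.0584]
tool_rot: [-3.141, 0.001, 0.483]
force: [-5.5, 0.9, 7.2]
grip_width: 0.0077
finger_force: 79.3
```

Run:
```python
from h import *
s=monitor.observe(); print(np.degrees(s['tool_rot'][2]),s['force'],s['moment'],s['grip_width'])
```

```text
27.695839953205233 [-5.46843928  0.94505206  7.16970602] [ 0.02699248  1.12384388 -0.01582617] 0.007700358739798811
```

Emit:
move_arm(
  gripper=[0, 0, 0, 0],
  linear=[
    [0, 0, 0],
    [0, 0, 0],
    [0, 0, 0],
    [0, 0, 0],
  ],
  twist=[2, 2, 1, 0],
)

```text
clock: 42.4
position: [0.5943, -0.3019, 0.0584]
tool_rot: [-3.141, 0.001, 0.396]
force: [-6.0, -0.5, 6.9]
grip_width: 0.0076
finger_force: 81.9
```

Run:
```python
from h import *
s=monitor.observe(); print(np.degrees(s['tool_rot'][2]),s['force'],s['moment'],s['grip_width'])
```

```text
22.702991903507275 [-6.01980022 -0.50343064  6.9234907 ] [0.03879769 1.19796865 0.58301574] 0.007591135437083138
```

The moment jump (0.58 N m) at yaw 23° marks the stop, where it was expected. Release and withdraw.

Emit:
move_arm(
  gripper=[0.65, 0.65, 0.65, 0.65, 0.65, 0.65, 0.65, 0.65],
  linear=[
    [0, 0, 0],
    [0, 0, 0],
    [0, 0, 0],
    [0, 0, 0],
    [0, 0, 0],
    [0, 0, -2],
    [0, 0, -4],
    [0, 0, -4],
  ],
  twist=[0, 0, 0, 0, 0, 0, 0, 0],
)

```text
clock: 43.2
position: [0.5943, -0.3017, 0.1591]
tool_rot: [-3.141, 0.001, 0.397]
force: [0.6, 0.2, 1.5]
grip_width: 0.0554
finger_force: 0.0
```

Run:
```python
from h import *
from scipy.ndimage import center_of_mass
s=monitor.observe(); print(s['position'],s['tool_rot'][2])
f=grab('wrist','wr11')
g=f['img'].astype(int)
# needle: dark pixels on white dial plane z=.033, box x 180
c=np.array([.6565,-.3015]); r=[]
for x in np.arange(-.02,.021,.001):
    for y in np.arange(-.02,.021,.001):
        u=w2px(f,(c[0]+x,c[1]+y,.033)).round().astype(int)
        if 0<=u[0]<512 and 0<=u[1]<384: r.append((x,y,g[u[1],u[0]].max()))
r=np.array(r); d=r[(r[:,2]<90)&(np.hypot(r[:,0],r[:,1])<.016)]
print(len(r),len(d)); print(np.round(np.c_[d[:,:2]*1000,np.degrees(np.arctan2(d[:,1],d[:,0]))])[::3].astype(int).tolist())
h=cv2.cvtColor(f['img'],cv2.COLOR_RGB2HSV); P=[]
for x in np.arange(-.03,.031,.001):
    for y in np.arange(-.03,.031,.001):
        u=w2px(f,(.5945+x,-.3015+y,.088)).round().astype(int)
        if 0<=u[0]<512 and 0<=u[1]<384:
            q=h[u[1],u[0]]
            if 10<q[0]<28 and q[1]>140: P.append((x,y))
P=np.array(P,np.float32)*1000; print(len(P),cv2.minAreaRect(P))
for p in((.4425,-.337),(.4425,-.267)):
    for cam in('top',):
        t=grab(cam,'t%d'%int(-p[1]*1000)); u=w2px(t,(*p,.027))
        print(watch(t,*u,z=.027,r=10,t=75))
k=t['img'].astype(int).max(2)<60; n,l,st,cc=cv2.connectedComponentsWithStats(k.astype('uint8')); j=l[158,290]; print(st[j],px2w(t,*cc[j],.015))
```

```text
[ 0.59431517 -0.3017499   0.15906307] 0.39655159282676333
1681 15
[[-4, 12, 108], [-3, 10, 107], [-3, 13, 103], [-2, 5, 112], [-1, 3, 108]]
229 ((-0.009408950805664062, -0.4776458740234375), (33.46991729736328, 7.470097541809082), 22.833654403686523)
(array([ 444.9, -336. ]), array([31.2, 34.1]), 89.9, 167, np.int32(2))
(array([ 445. , -265.1]), array([31.3, 34.1]), 89.9, 164, np.int32(1))
[282 150  16  17 204] [ 0.68668755 -0.0553461   0.015     ]
```

```bash
python3 -c "
from workcell import bot; print(bot.job_done())"
```

```text
the job is handed in; nothing more can be done
None
```

The job is handed in. By my last measurements, both loose watches lie in the free box's tray bays, its key is wound to the stop (about 9.0 rad), and the lifter is in the dish, though in its corner rather than at the centre, where I had set it down.

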